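# Make up the volatile-matter and ash test kits

## Task

Make up the two test kits from the stock on the bench. The square tray gets the tall crucible in one of its bays, with the lid seated on it, and the small jar in the other bay; the long tray gets the boat lying lengthwise in its long bay and the large jar in its short bay. Stand everything upright flat on the tray floors, set things down rather than dropping them, and leave the short crucible where it stands.

Things in the scene. Friction and masses are not known exactly. Their poses are not given: they have to be found in the camera images.
- square_tray: Square open steel tray with a dark rubber liner on its floor, fixed, 140 x 140 mm outside, rim 14 mm high, walls and floor 4 mm thick (inner floor 4 mm above the bench). A 4 mm wall as high as the rim crosses the middle at x = 0 along y, leaving two equal bays, each 64 mm (x) by 132 mm (y), centred at x = -34 mm and x = +34 mm. Origin: centre of the underside; z up.
- long_tray: Long open steel tray with dark rubber liner, fixed, 220 mm (its x) by 90 mm (its y) outside, rim 14 mm high, walls and floor 4 mm thick (inner floor 4 mm above the bench). A 4 mm wall, rim-high, crosses it at x = +28 mm: long bay x = -106 to +26 mm (centre -40), short bay x = +30 to +106 mm (centre +68), both 82 mm wide in y. Origin: centre of the underside; z up.
- tall_crucible: Tall white porcelain crucible, an open cup 48 mm high, 36 mm across at the foot and 42 mm at the rim, wall 3 mm, about 50 g. Origin: centre of the underside; z up. Loose, standing upright.
- crucible_lid: White porcelain crucible lid, lying right way up. From below: a boss 24 mm across, 5 mm high, that drops into the crucible's mouth; a disc 50 mm across, 5 mm thick; a central knob 14 mm across, 20 mm high; about 25 g. Origin: centre of the boss's underside; z up. Seated, the disc lies on the crucible's rim, this origin 43 mm above the crucible's.
- small_jar: Small straight-sided grey-looking glass sample jar with white paper band and black cap, 34 mm across, 52 mm high, about 60 g. Origin: centre of the underside; z up. Loose, standing upright.
- large_jar: Large straight-sided grey-looking glass sample jar with white paper band and black cap, 52 mm across, 68 mm high, about 150 g. Origin: centre of the underside; z up. Loose, standing upright.
- boat: White porcelain combustion boat, an open rectangular trough 85 mm long (its x), 24 mm wide (its y), 22 mm high, wall 4 mm, about 45 g. Origin: centre of the underside; z up. Loose, mouth up.
- short_crucible: Short wide white porcelain crucible, an open cup 22 mm high, 44 mm across at the foot and 54 mm at the rim. Not part of any kit: stays where it is. Origin: centre of the underside; z up.
Mind the look-alikes: they are no part of the job. Leave any orange look-alike of the boat alone.

How it is judged:
By the outcome, as a careful person would: the job done as asked, in the order asked, and still so for the second after the job is handed in, with the robot touching nothing.
It also fails if it takes over 128 s, if anything falls off the work surface, if the arm or the gripper's body presses on something with over 40 N, if the wrist force passes 120 N, or if a joint passes its speed limit or range.

## Robot

A 6-joint arm with a two-finger parallel gripper is mounted at the origin on the work surface. World frame = base frame: x ahead of the robot, y to its left, z up, the work surface at z = 0. Lengths are in m, angles in rad, forces in N, time in s.
With the tool pointing down it reaches from about 0.25 to 0.775 m from the base axis. Payload 8.9 kg.
Tool frame: the origin (TCP) lies on the centre line of the jaws, within the pads' length; the fingertips stand 25 mm ahead of it and the grasp point (between the pads) lies 6 mm ahead of it; z points along the fingers, y is the line along which they close (so a half turn about z gives the same grasp; the last joint's range is limited). The gripper opens to 85 mm and grips with 20 to 120 N. Pads are 22 mm wide; open, the fingers measure 114 mm over their backs; the gripper's body (76 mm by 85 mm) begins 54 mm behind the grasp point. The pads swing forward as they close: fully open they stand 13 mm farther back than shut.
Start: joints at [-1.369, 0.291, -0.153, 1.127, 0, 1.431], TCP at [0.175, -0.495, 0.229] pointing down, gripper open.
Joint ranges: [-2.52, 2.52], [-0.91, 1.74], [-1.3, 1.37], [-1.96, 2.02], [-1.52, 1.47], [-3.14, 3.14]. Speed limits (rad/s): [2.22, 2.22, 2.79, 3.14, 3.14, 3.14].

## Interface

Orientations are given as [roll, pitch, yaw] about the fixed x, y, z axes, in that order (R = Rz(yaw) Ry(pitch) Rx(roll)).
In Python, from rig import read_state, viewer, manip gives the robot as it stands. The module is installed in compiled form; this text tells all that it offers.
- The arm moves only by the tool jog_arm, never from a script. Its argument "steps" is a list of rows, each an object with "xyz": the shift along the tool's x, y, z in cm, a list of three; "delta_rot": the turn, a rotation vector about the tool's x, y, z in degrees, a list of three; "fingers": the finger opening in cm, from 0 to 8.54. A call has 1 to 10 rows; each row is the pose to reach, as a shift and turn from the pose commanded when the call began, along the tool's axes at that moment; what a row does not reach only later rows make up. A row lasts 1/8 s, in which the tool goes at most 62.5 mm and 10.7 degrees, less where a joint would pass 70% of its speed; a pose out of reach is approached as far as the arm can. A call with a gripper value outside its range is refused whole. The fingers move at their own pace and stop on an object; "squeeze" is the grip in N (left out, the last holds). Time passes only in rows, so rows that repeat a pose let the fingers close. It gives the time, the measured TCP pose, the force, the opening and the grip force at its end, in the units of the state.
- read_state(): the state, without advancing time (a new reading comes with each control period).
- viewer.grab_frame(name): name is "scene" or "top" or "wrist"; returns a dict with "color" (400x640x3 uint8, blue, green, red), "K" (3x3 intrinsics, pixels), "eye" and "orientation" of the camera in the world. Camera axes: x right, y down, z forward; pixel columns grow to the right and rows downward; lengths in m; the calibration is good to about 2 mm. A picture is of the moment at which its call begins. There is no depth.
- manip.finish_job(): hands the job in; it is judged then, once.
Trained networks look in the newest picture that a camera, given by its name, has taken for a name from the list of things; names that differ only in an ending like _2 or _b are one class to them, and where a whole thing is asked for, a point or a joint stands for the part that bears it (a point fixed in the world has none). Each returns a list of dicts, best first, with "score" (0 to 1); they miss things now and then, are a little off and sometimes report something else, mostly with a low value. They report only what shows in the picture. A call takes as long as a camera call. They do not tell look-alikes from the thing itself.
- viewer.recognise(camera, query): "location" ([x, y, z] in m, in world coordinates, good to about 4 mm: the middle of the surface that is visible of it).
- viewer.cut_out(camera, query): "mask" (400x640 bool, what is visible of it).
- viewer.pinpoint(camera, query): "location" ([x, y, z] in m, in world coordinates, good to about 4 mm: a listed point, or the origin of a listed thing).
The state is a dict: "t": time; "joints": joint angles; "qvel": joint speeds; "joint_efforts": joint torques, N m; "tcp_pos": TCP position; "tcp_rot": TCP orientation; "ft_force": force on the tool from outside, world axes, zero at the start; "wrist_torque": the same for the moment, N m; "gripper_width": finger opening in m; "finger_force": force on a finger pad.
Only numpy, scipy, OpenCV 4.12 (cv2) and the standard library are available. Lean on these libraries where they do the work, as an engineer would, in place of code of your own. Each camera call takes 0.05 s, during which the arm holds its last target. There are 200 camera calls.

## Working session

There is one attempt and no reset: what is moved stays moved. The work goes in short steps, Python scripts to look and compute and a tool call to move; the robot and the scene stay as the last step left them, time stands still between calls to the robot, and variables do not carry over. Pictures are saved under pics/ and viewed, at most 14 in all, crops included, and the job is handed in when it is done.

Besides the shell and the picture viewer there is one more tool, called after "Emit:" as a command line: name --argument value ..., lists and objects as JSON in quotes. jog_arm: Moves the arm, as the interface text tells. Its arguments: {"type":"object","properties":{"steps":{"type":"array"},"squeeze":{"type":"number"}},"required":["steps"]}

```bash
mkdir -p pics
cat > h.py <<'E'
import numpy as np, cv2
from scipy.spatial.transform import Rotation as R
from rig import read_state, viewer, manip
def rot(o):
    o=np.array(o,float)
    if o.shape==(3,3): return o
    if o.shape==(4,): return None
    return R.from_euler('xyz',o).as_matrix()
def cam(f):
    return np.array(f['K']),np.array(f['eye']),rot(f['orientation'])
def px2w(f,u,v,z):
    K,e,M=cam(f); d=M@np.linalg.inv(K)@np.array([u,v,1.]); return e+d*(z-e[2])/d[2]
def w2px(f,p):
    K,e,M=cam(f); c=K@(M.T@(np.array(p)-e)); return c[:2]/c[2]
E
python3 - <<'E'
from h import *
for n in ['top','scene']:
    f=viewer.grab_frame(n); cv2.imwrite(f'pics/{n}0.png',f['color']); print(n,f['eye'],f['orientation'],f['K'])
    for q in ['square_tray','long_tray','tall_crucible','crucible_lid','small_jar','large_jar','boat','short_crucible']:
        r=viewer.pinpoint(n,q)
        print(q,[(np.round(x['location'],3).tolist(),round(x['score'],2)) for x in r[:4]])
print(read_state())
E
```

```text
top [ 0.40138721 -0.03252881  0.94941494] [-3.03110683 -0.0198378  -1.55532397] [[395.88535945   0.         319.66979754]
 [  0.         395.88535945 199.13657898]
 [  0.           0.           1.        ]]
square_tray [([0.493, 0.308, -0.001], 0.83)]
long_tray [([0.499, -0.313, 0.001], 0.76), ([0.491, 0.31, -0.0], 0.49), ([0.576, -0.091, -0.001], 0.17)]
tall_crucible [([0.438, -0.084, -0.0], 0.62)]
crucible_lid [([0.683, -0.09, -0.0], 0.54)]
small_jar [([0.559, 0.1, -0.004], 0.66)]
large_jar [([0.426, 0.11, 0.005], 0.77)]
boat [([0.297, -0.39, 0.001], 0.81), ([0.7, -0.287, 0.003], 0.8), ([0.578, -0.092, -0.001], 0.64), ([0.277, -0.2, 0.002], 0.56)]
short_crucible [([0.694, 0.105, 0.004], 0.89)]
scene [ 0.83786748 -0.50843115  1.03693692] [-2.60117998  0.0099186   0.61127483] [[504.5085395    0.         317.02567091]
 [  0.         504.5085395  202.36770144]
 [  0.           0.           1.        ]]
square_tray [([0.491, 0.306, 0.0], 0.84)]
long_tray [([0.497, -0.313, 0.002], 0.7), ([0.491, 0.311, 0.002], 0.7), ([0.579, -0.089, 0.001], 0.21)]
tall_crucible [([0.431, -0.082, -0.002],
[... 289 characters left out ...]
, 'joints': array([-1.36929533e+00,  2.90690625e-01, -1.53377466e-01,  1.12671150e+00,
       -2.96554376e-05,  1.43149746e+00]), 'qvel': array([-6.91732090e-04,  4.12482409e-04, -1.01439632e-04, -1.80627205e-04,
        3.25957873e-03,  1.76419450e-05]), 'joint_efforts': array([ 1.10293404e-03, -5.37015224e+01,  3.31640017e+01,  1.61549462e-03,
       -2.52857681e-04, -2.39789713e-06]), 'tcp_pos': array([ 0.17547261, -0.49481314,  0.2293184 ]), 'tcp_rot': array([3.14158020e+00, 3.16920441e-05, 3.40799857e-01]), 'ft_force': array([-0.18953762, -0.63266633,  0.93107791]), 'wrist_torque': array([ 0.00037927, -0.01504019,  0.02747253]), 'finger_force': 0.0, 'gripper_width': 0.08539013867708142}
```

View pics/top0.png

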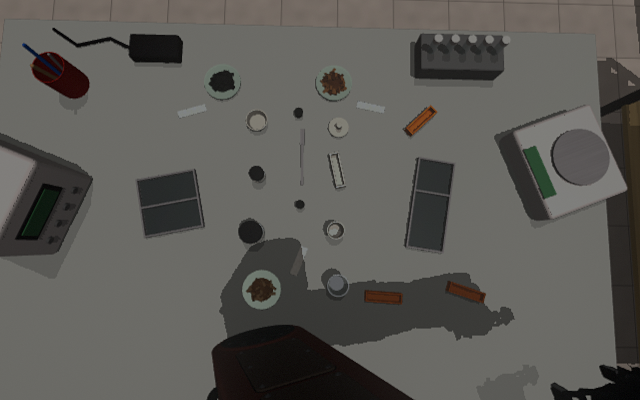

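View pics/scene0.png

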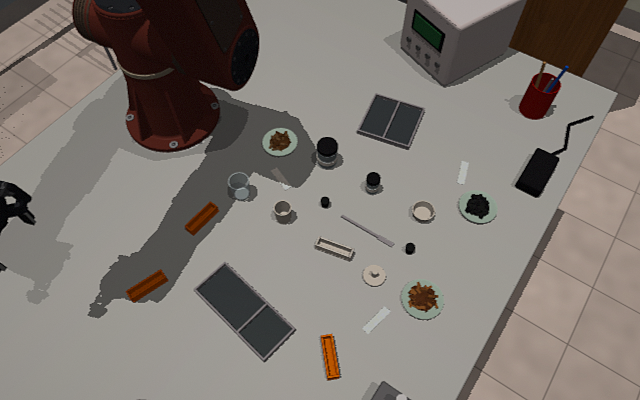

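```bash
cat >> h.py <<'E'
from scipy.optimize import minimize
def circ(prof): # (z,r) list
    a=np.linspace(0,2*np.pi,40,endpoint=False)
    return np.concatenate([np.c_[r*np.cos(a),r*np.sin(a),0*a+z] for z,r in prof])
def box(l,w,h): return np.array([[i*l/2,j*w/2,k*h] for i in(-1,1) for j in(-1,1) for k in(0,1)])
M=dict(square_tray=box(.14,.14,.014),long_tray=box(.22,.09,.014),boat=box(.085,.024,.022),
 tall_crucible=circ([(0,.018),(.048,.021)]),crucible_lid=circ([(.005,.025),(.010,.025),(.030,.007)]),
 small_jar=circ([(0,.017),(.052,.017)]),large_jar=circ([(0,.026),(.068,.026)]),short_crucible=circ([(0,.022),(.022,.027)]))
SYM=['tall_crucible','crucible_lid','small_jar','large_jar','short_crucible']
def pose(cams,q,near,yaw=0.,z=0.):
    """fit silhouette jointly over cams; near=(x,y)"""
    out=[]
    for n in cams:
        f=viewer.grab_frame(n); best=None
        c0=w2px(f,[near[0],near[1],z+.01])
        for r in viewer.cut_out(n,q):
            v,u=np.nonzero(r['mask']); d=np.hypot(u.mean()-c0[0],v.mean()-c0[1])
            if len(u)>20 and (best is None or d<best[0]): best=(d,r['mask'],r['score'])
        if best is None: print(n,q,'none'); continue
        S=4; m=cv2.resize(best[1].astype(np.uint8),None,fx=S,fy=S,interpolation=cv2.INTER_NEAREST)
        def cost(p):
            y=p[2]/.1*1. if q not in SYM else 0
            P=M[q]@R.from_euler('z',y).as_matrix().T+[p[0],p[1],z]
            h=cv2.convexHull(np.array([(w2px(f,a)+.5)*S for a in P],np.float32))
            g=np.zeros_like(m); cv2.fillPoly(g,[np.round(h*16).astype(np.int32)],1,shift=4)
            return 1-(g&m).sum()/max(1,(g|m).sum())
        x0=[near[0],near[1],yaw*.1]
        sim=np.array([x0]+[np.array(x0)+d for d in np.diag([.008,.008,.015])])
        s=minimize(cost,x0,method='Nelder-Mead',options=dict(initial_simplex=sim,xatol=1e-4,fatol=1e-4))
        out.append([*s.x[:2],s.x[2]*10,1-s.fun,best[0]])
        print(q,n,np.round(out[-1],4))
    return np.array(out)
E
python3 - <<'E'
from h import *
N=dict(square_tray=(.492,.308,.1),long_tray=(.498,-.313,-.15),tall_crucible=(.434,-.083,0),crucible_lid=(.682,-.091,0),small_jar=(.56,.1,0),large_jar=(.423,.108,0),boat=(.578,-.09,.15),short_crucible=(.697,.107,0))
for q,(x,y,a) in N.items(): pose(['top','scene'],q,(x,y),a)
print(read_state()['t'])
E
```

```text
square_tray top [0.4909 0.3073 0.2052 0.9773 1.0672]
square_tray scene [0.4905 0.3095 0.2071 0.9707 0.872 ]
long_tray top [ 0.4982 -0.3139 -0.1491  0.9785  0.5049]
long_tray scene [ 0.4977 -0.3123 -0.1472  0.9727  2.8733]
tall_crucible top [ 0.4315 -0.0871  0.0803  0.9181  2.9069]
tall_crucible scene [ 0.4324 -0.0845  0.1458  0.8964  4.0063]
crucible_lid top [ 0.6849 -0.0926  0.0559  0.9255  0.9889]
crucible_lid scene [ 0.6841 -0.0894  0.0307  0.9521  1.4749]
small_jar top [0.5602 0.0993 0.0336 0.8969 1.7632]
small_jar scene [ 0.5603  0.1023 -0.0252  0.9061  4.3569]
large_jar top [ 0.4246  0.1067 -0.0126  0.9333  1.6876]
large_jar scene [0.4225 0.1087 0.0415 0.9449 6.2557]
boat top [ 0.5781 -0.0892  0.1924  0.8878  0.2329]
boat scene [ 0.5766 -0.088   0.2254  0.8694  1.2649]
short_crucible top [0.6948 0.1067 0.1262 0.8673 0.3723]
short_crucible scene [0.6952 0.1109 0.0214 0.8603 2.7985]
2.5
```

```bash
cat >> h.py <<'E'
def to(*wps):
    """print tool-frame cm shift and z-turn deg from the current pose to (x,y,z,yaw)"""
    s=read_state(); p=np.array(s['tcp_pos']); M0=rot(s['tcp_rot']); y0=R.from_matrix(M0).as_euler('xyz')[2]
    print('t',round(s['t'],2),'tcp',np.round(p,4),'rot',np.round(s['tcp_rot'],3),'w',round(s['gripper_width'],4),'j6',round(s['joints'][5],2))
    for x,y,z,a in wps:
        d=M0.T@(np.array([x,y,z])-p)*100
        rv=np.degrees(R.from_matrix(M0.T@R.from_euler('xyz',[np.pi,0,a]).as_matrix()).as_rotvec())
        print((x,y,z,a),'xyz',np.round(d,2).tolist(),'rot',np.round(rv,1).tolist())
E
python3 - <<'E'
from h import *
to((.432,-.0858,.2,3.348),(.432,-.0858,.2,1.84))
E
```

```text
t 2.5 tcp [ 0.1755 -0.4948  0.2293] rot [ 3.142 -0.     0.341] w 0.0852 j6 1.43
(0.432, -0.0858, 0.2, 3.348) xyz [37.85, -29.97, 2.93] rot [0.0, 0.0, -172.3]
(0.432, -0.0858, 0.2, 1.84) xyz [37.85, -29.97, 2.93] rot [0.0, 0.0, -85.9]
```

Emit:
jog_arm --steps '[{"xyz":[4,-3,0.3],"delta_rot":[0,0,-10],"fingers":7},{"xyz":[8,-6,0.6],"delta_rot":[0,0,-20],"fingers":7},{"xyz":[12,-9,1],"delta_rot":[0,0,-30],"fingers":7},{"xyz":[16,-12.5,1.3],"delta_rot":[0,0,-40],"fingers":7},{"xyz":[20,-16,1.6],"delta_rot":[0,0,-50],"fingers":7},{"xyz":[24,-19,1.9],"delta_rot":[0,0,-60],"fingers":7},{"xyz":[28,-22,2.2],"delta_rot":[0,0,-70],"fingers":7},{"xyz":[32,-25,2.5],"delta_rot":[0,0,-80],"fingers":7},{"xyz":[35,-27.5,2.7],"delta_rot":[0,0,-90],"fingers":7},{"xyz":[37.85,-30,2.9],"delta_rot":[0,0,-100],"fingers":7}]'

```text
t: 3.75
tcp_pos: [0.4327, -0.0842, 0.2004]
tcp_rot: [3.141, 0.0, 2.092]
ft_force: [0.3, -0.1, 0.3]
gripper_width: 0.0703
finger_force: 0.0
```

Run:
```python
from h import *
to((.432,-.0858,.2,3.348),(.432,-.0858,.043,3.348))
```

```text
t 3.75 tcp [ 0.4327 -0.0842  0.2004] rot [3.141 0.    2.092] w 0.0703 j6 0.69
(0.432, -0.0858, 0.2, 3.348) xyz [-0.11, -0.14, 0.04] rot [-0.0, 0.0, -71.9]
(0.432, -0.0858, 0.043, 3.348) xyz [-0.1, -0.14, 15.74] rot [-0.0, 0.0, -71.9]
```

Emit:
jog_arm --steps '[{"xyz":[0,0,1],"delta_rot":[0,0,-10],"fingers":7},{"xyz":[0,0,2],"delta_rot":[0,0,-20],"fingers":7},{"xyz":[0,0,3],"delta_rot":[0,0,-30],"fingers":7},{"xyz":[0,0,4],"delta_rot":[0,0,-40],"fingers":7},{"xyz":[0,0,5],"delta_rot":[0,0,-50],"fingers":7},{"xyz":[0,0,6],"delta_rot":[0,0,-60],"fingers":7},{"xyz":[0,0,7],"delta_rot":[0,0,-70],"fingers":7},{"xyz":[0,0,8],"delta_rot":[0,0,-72.3],"fingers":7},{"xyz":[0,0,8],"delta_rot":[0,0,-72.3],"fingers":7}]'

```text
t: 4.88
tcp_pos: [0.4315, -0.0854, 0.1199]
tcp_rot: [3.141, -0.001, -2.936]
ft_force: [-0.6, -1.5, -0.1]
gripper_width: 0.0699
finger_force: 0.0
```

Run:
```python
from h import *
f=viewer.grab_frame('wrist'); cv2.imwrite('pics/w1.png',f['color'])
print(f['eye'],f['orientation'],f['K'][0])
pose(['wrist'],'tall_crucible',(.432,-.0858))
to((.432,-.0858,.04,3.348))
```

```text
[ 0.35530656 -0.10088168  0.26374411] [2.83353840e+00 2.51699887e-04 1.77551187e+00] [296.51926625   0.         311.72334655]
tall_crucible wrist [ 4.31700e-01 -8.47000e-02 -5.90000e-03  9.42000e-01  1.01962e+01]
t 5.03 tcp [ 0.4322 -0.0857  0.1207] rot [-3.141  0.    -2.936] w 0.0699 j6 -0.57
(0.432, -0.0858, 0.04, 3.348) xyz [0.03, -0.01, 8.07] rot [-0.0, 0.0, -0.1]
```

View pics/w1.png

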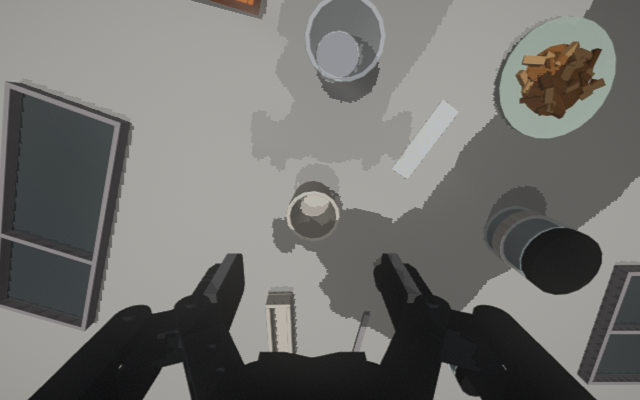

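The wrist picture shows the crucible at about (314, 213), centred between the open jaws, and the fit agrees with the other cameras to 1 mm. I'll descend and grip it.

Emit:
jog_arm --steps '[{"xyz":[0,0,4],"delta_rot":[0,0,0],"fingers":7},{"xyz":[0,0,7],"delta_rot":[0,0,0],"fingers":7},{"xyz":[0,0,8],"delta_rot":[0,0,0],"fingers":7},{"xyz":[0,0,8],"delta_rot":[0,0,0],"fingers":5.5},{"xyz":[0,0,8],"delta_rot":[0,0,0],"fingers":4.5},{"xyz":[0,0,8],"delta_rot":[0,0,0],"fingers":3},{"xyz":[0,0,8],"delta_rot":[0,0,0],"fingers":3},{"xyz":[0,0,8],"delta_rot":[0,0,0],"fingers":3},{"xyz":[0,0,5],"delta_rot":[0,0,0],"fingers":3},{"xyz":[0,0,0],"delta_rot":[0,0,0],"fingers":3}]' --squeeze 30

```text
t: 6.28
tcp_pos: [0.4311, -0.0852, 0.1211]
tcp_rot: [3.141, -0.002, -2.935]
ft_force: [0.7, -1.3, -0.1]
gripper_width: 0.039
finger_force: 30.6
```

Run:
```python
from h import *
to((.524,.3154,.12,3.348),(.524,.3154,.046,3.348))
```

```text
t 6.28 tcp [ 0.4311 -0.0852  0.1211] rot [ 3.141e+00 -2.000e-03 -2.935e+00] w 0.039 j6 -0.57
(0.524, 0.3154, 0.12, 3.348) xyz [-17.3, 37.31, 0.12] rot [0.1, -0.1, -0.0]
(0.524, 0.3154, 0.046, 3.348) xyz [-17.31, 37.3, 7.52] rot [0.1, -0.1, -0.0]
```

Emit:
jog_arm --steps '[{"xyz":[0,2,-6],"delta_rot":[0,0,0],"fingers":3},{"xyz":[-3,7,-8],"delta_rot":[0,0,0],"fingers":3},{"xyz":[-6,12.5,-8],"delta_rot":[0,0,0],"fingers":3},{"xyz":[-9,18,-8],"delta_rot":[0,0,0],"fingers":3},{"xyz":[-12,24,-8],"delta_rot":[0,0,0],"fingers":3},{"xyz":[-14,30,-8],"delta_rot":[0,0,0],"fingers":3},{"xyz":[-16,35,-7],"delta_rot":[0,0,0],"fingers":3},{"xyz":[-17.25,37.35,-3],"delta_rot":[0,0,0],"fingers":3},{"xyz":[-17.25,37.35,2],"delta_rot":[0,0,0],"fingers":3},{"xyz":[-17.25,37.35,2],"delta_rot":[0,0,0],"fingers":3}]'

```text
t: 7.52
tcp_pos: [0.5215, 0.3145, 0.0977]
tcp_rot: [-3.14, -0.006, -2.935]
ft_force: [0.4, 0.2, -0.7]
gripper_width: 0.0389
finger_force: 30.7
```

Run:
```python
from h import *
f=viewer.grab_frame('wrist'); cv2.imwrite('pics/w2.png',f['color'])
to((.524,.3154,.0445,3.348))
for n in ['top','scene','wrist']: print(n,[(np.round(r['location'],3),r['score']) for r in viewer.pinpoint(n,'tall_crucible')[:1]])
```

```text
t 7.58 tcp [0.5233 0.315  0.1003] rot [-3.141e+00 -2.000e-03 -2.935e+00] w 0.0391 j6 0.22
(0.524, 0.3154, 0.0445, 3.348) xyz [-0.09, 0.03, 5.58] rot [-0.0, -0.1, 0.0]
top [(array([ 0.436, -0.084,  0.   ]), 0.59)]
scene [(array([ 0.425, -0.081, -0.003]), 0.73)]
wrist [(array([0.519, 0.318, 0.054]), 0.94)]
```

View pics/w2.png

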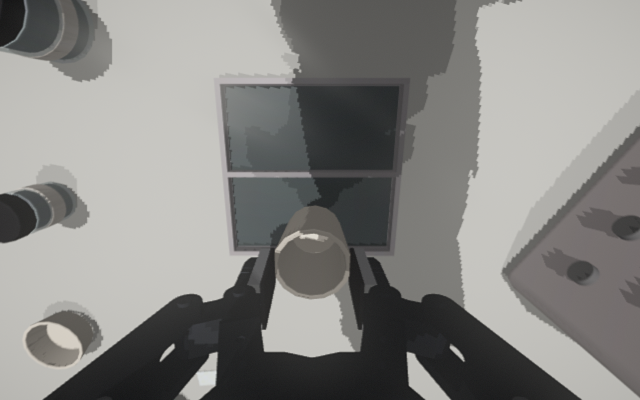

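The crucible is held upright at about (312, 255), over the far bay (lower half of the tray in this view). I'll lower it gently.

Emit:
jog_arm --steps '[{"xyz":[0,0,3],"delta_rot":[0,0,0],"fingers":3},{"xyz":[0,0,5],"delta_rot":[0,0,0],"fingers":3},{"xyz":[0,0,5.4],"delta_rot":[0,0,0],"fingers":3},{"xyz":[0,0,5.55],"delta_rot":[0,0,0],"fingers":3},{"xyz":[0,0,5.6],"delta_rot":[0,0,0],"fingers":3},{"xyz":[0,0,5.6],"delta_rot":[0,0,0],"fingers":3}]'

```text
t: 8.48
tcp_pos: [0.5253, 0.3158, 0.0457]
tcp_rot: [3.141, 0.002, -2.935]
ft_force: [0.2, 0.4, 6.6]
gripper_width: 0.0388
finger_force: 31.4
```

Emit:
jog_arm --steps '[{"xyz":[0,0,0],"delta_rot":[0,0,0],"fingers":4.1},{"xyz":[0,0,0],"delta_rot":[0,0,0],"fingers":4.8},{"xyz":[0,0,0],"delta_rot":[0,0,0],"fingers":5.6},{"xyz":[0,0,0],"delta_rot":[0,0,0],"fingers":5.6},{"xyz":[0,0,-3],"delta_rot":[0,0,0],"fingers":5.6},{"xyz":[0,0,-8],"delta_rot":[0,0,0],"fingers":5.6},{"xyz":[0,0,-13],"delta_rot":[0,0,0],"fingers":5.6},{"xyz":[0,0,-15],"delta_rot":[0,0,0],"fingers":5.6}]'

```text
t: 9.48
tcp_pos: [0.5254, 0.3159, 0.1976]
tcp_rot: [3.141, 0.004, -2.935]
ft_force: [0.0, 0.2, -0.8]
gripper_width: 0.0559
finger_force: 0.0
```

Run:
```python
from h import *
pose(['wrist'],'tall_crucible',(.524,.3154),z=.004)
to((.6845,-.091,.2,3.348),(.6845,-.091,.11,3.348))
```

```text
tall_crucible wrist [0.5242 0.3169 0.0855 0.9167 6.6402]
t 9.57 tcp [0.5256 0.316  0.1969] rot [ 3.141  0.004 -2.935] w 0.056 j6 0.22
(0.6845, -0.091, 0.2, 3.348) xyz [-7.21, -43.09, -0.32] rot [0.1, 0.3, 0.0]
(0.6845, -0.091, 0.11, 3.348) xyz [-7.17, -43.1, 8.68] rot [0.1, 0.3, 0.0]
```

Emit:
jog_arm --steps '[{"xyz":[-1,-6,0],"delta_rot":[0,0,0],"fingers":4},{"xyz":[-2,-12,0],"delta_rot":[0,0,0],"fingers":4},{"xyz":[-3,-18,0],"delta_rot":[0,0,0],"fingers":4},{"xyz":[-4,-24,0],"delta_rot":[0,0,0],"fingers":4},{"xyz":[-5,-30,0],"delta_rot":[0,0,0],"fingers":4},{"xyz":[-6,-36,0],"delta_rot":[0,0,0],"fingers":4},{"xyz":[-6.8,-40.5,2],"delta_rot":[0.1,0.3,0],"fingers":4},{"xyz":[-7.2,-43.1,5],"delta_rot":[0.1,0.3,0],"fingers":4},{"xyz":[-7.2,-43.1,8.5],"delta_rot":[0.1,0.3,0],"fingers":4},{"xyz":[-7.2,-43.1,8.5],"delta_rot":[0.1,0.3,0],"fingers":4}]'

```text
t: 10.82
tcp_pos: [0.6801, -0.0914, 0.105]
tcp_rot: [3.14, -0.012, -2.936]
ft_force: [-0.2, 0.0, 1.4]
gripper_width: 0.04
finger_force: 0.0
```

Run:
```python
from h import *
f=viewer.grab_frame('wrist'); cv2.imwrite('pics/w3.png',f['color'])
pose(['wrist'],'crucible_lid',(.6845,-.091))
to((.6845,-.091,.038,3.348))
```

```text
crucible_lid wrist [ 0.6843 -0.0908  0.1604  0.9469  1.7757]
t 10.97 tcp [ 0.6835 -0.0914  0.1103] rot [-3.139 -0.004 -2.935] w 0.04 j6 -0.44
(0.6845, -0.091, 0.038, 3.348) xyz [-0.14, 0.03, 7.23] rot [-0.1, -0.2, 0.0]
```

View pics/w3.png

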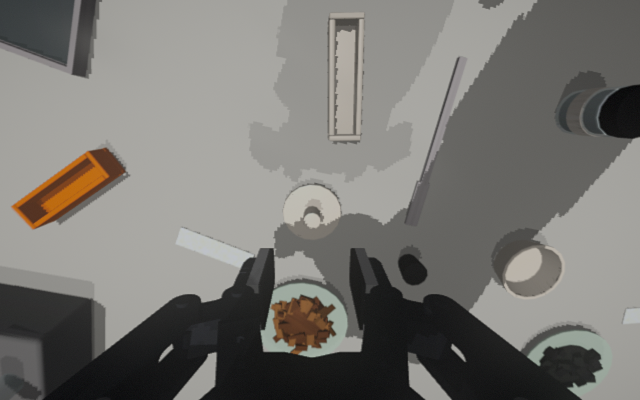

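The lid sits at about (312, 212), centred ahead of the jaws, with its knob clear and the black weight at (412, 268) outside the finger path. I'll go down onto the knob.

Emit:
jog_arm --steps '[{"xyz":[-0.1,0,4],"delta_rot":[0,0,0],"fingers":4},{"xyz":[-0.1,0,6.5],"delta_rot":[0,0,0],"fingers":4},{"xyz":[-0.1,0,7.2],"delta_rot":[0,0,0],"fingers":3},{"xyz":[-0.1,0,7.2],"delta_rot":[0,0,0],"fingers":2},{"xyz":[-0.1,0,7.2],"delta_rot":[0,0,0],"fingers":1},{"xyz":[-0.1,0,7.2],"delta_rot":[0,0,0],"fingers":0.8},{"xyz":[-0.1,0,7.2],"delta_rot":[0,0,0],"fingers":0.8}]' --squeeze 30

```text
t: 11.85
tcp_pos: [0.684, -0.0918, 0.0379]
tcp_rot: [-3.139, -0.004, -2.935]
ft_force: [-0.7, 0.9, -0.9]
gripper_width: 0.0083
finger_force: 0.0
```

Run:
```python
from h import *
f=viewer.grab_frame('wrist'); cv2.imwrite('pics/w4.png',cv2.resize(f['color'][130:370,180:460],None,fx=2,fy=2))
pose(['wrist','scene'],'crucible_lid',(.6845,-.091))
to((.6845,-.091,.038,3.348))
```

```text
crucible_lid wrist [ 6.8380e-01 -9.0600e-02  3.7000e-03  7.7140e-01  8.7162e+00]
crucible_lid scene [ 0.6848 -0.09   -0.0565  0.4241  4.6214]
t 12.1 tcp [ 0.6836 -0.0917  0.0373] rot [-3.14  -0.005 -2.935] w 0.0078 j6 -0.44
(0.6845, -0.091, 0.038, 3.348) xyz [-0.1, 0.05, -0.07] rot [-0.1, -0.3, -0.0]
```

View pics/w4.png

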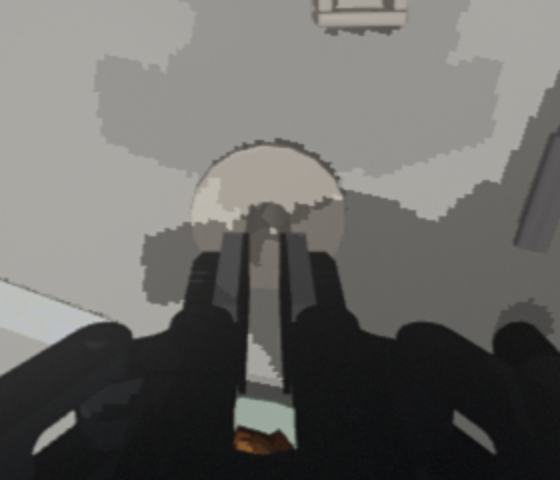

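The picture shows the jaws nearly shut with the knob (about crop 268, 215) still free in front of the tips. I'll check where the tips really are.

Run:
```python
from h import *
f=viewer.grab_frame('wrist')
c=lambda p: np.round((w2px(f,p)-[180,130])*2,0)
s=read_state();p=s['tcp_pos']; M0=rot(s['tcp_rot'])
for d in (0,.006,.012,.018,.025): print('tool ahead',d,c(p+M0@[0,0,d]),'pad near-edge',c(p+M0@[.011,0,d]))
print('knob top',c([.6843,-.0908,.03]),'knob base',c([.6843,-.0908,.01]),'disc near/far edge',c([.66,-.0908,.01]),c([.709,-.0908,.01]))
```

```text
tool ahead 0 [263. 261.] pad near-edge [262. 224.]
tool ahead 0.006 [263. 251.] pad near-edge [263. 215.]
tool ahead 0.012 [263. 241.] pad near-edge [263. 206.]
tool ahead 0.018 [263. 232.] pad near-edge [263. 198.]
tool ahead 0.025 [263. 222.] pad near-edge [263. 189.]
knob top [265. 252.] knob base [265. 222.] disc near/far edge [282. 150.] [250. 290.]
```

Run:
```python
from h import *
f=viewer.grab_frame('scene'); u,v=w2px(f,[.684,-.091,.03]).astype(int); print(u,v)
for p in ([.684,-.091,.0123],[.684,-.091,.038],[.684,-.091,.01]): print((w2px(f,p)-[u-60,v-60])*5)
cv2.imwrite('pics/s5.png',cv2.resize(f['color'][v-60:v+60,u-60:u+60],None,fx=5,fy=5,interpolation=cv2.INTER_CUBIC))
```

```text
374 271
[299.12718634 318.85690151]
[304.34163653 295.29376177]
[298.67070066 320.91967619]
```

View pics/s5.png

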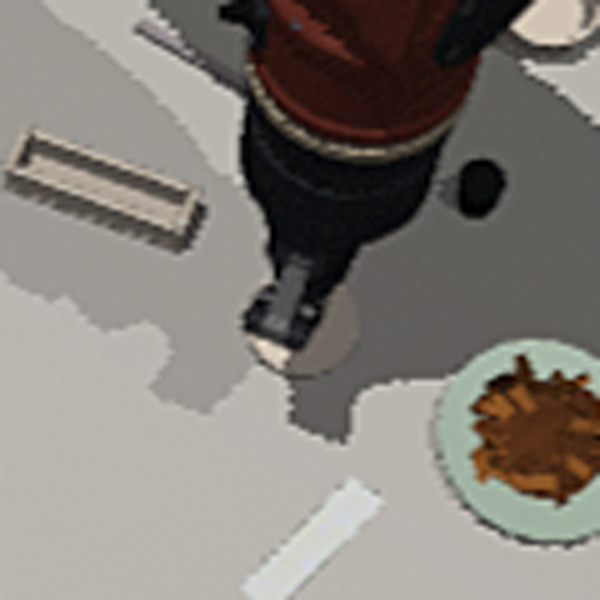

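The scene crop puts the near finger's tip around (280, 330), which fits tips at z≈0.037, above the knob's top at 0.030. Both cameras agree that the tips reach less far than assumed, so I'll open and go down further in small steps while watching the force.

Emit:
jog_arm --steps '[{"xyz":[-0.1,0,0],"delta_rot":[0,0,0],"fingers":2},{"xyz":[-0.1,0,0],"delta_rot":[0,0,0],"fingers":3.2},{"xyz":[-0.1,0,0.4],"delta_rot":[0,0,0],"fingers":3.2},{"xyz":[-0.1,0,0.8],"delta_rot":[0,0,0],"fingers":3.2},{"xyz":[-0.1,0,1.0],"delta_rot":[0,0,0],"fingers":3.2},{"xyz":[-0.1,0,1.0],"delta_rot":[0,0,0],"fingers":3.2}]'

```text
t: 12.95
tcp_pos: [0.6844, -0.0915, 0.027]
tcp_rot: [-3.14, -0.006, -2.935]
ft_force: [0.3, 0.8, 0.2]
gripper_width: 0.032
finger_force: 0.0
```

Run:
```python
from h import *
f=viewer.grab_frame('wrist'); cv2.imwrite('pics/w6.png',cv2.resize(f['color'][130:370,180:460],None,fx=2,fy=2))
to((.6843,-.0908,.02,3.348))
s=read_state();p=s['tcp_pos']; M0=rot(s['tcp_rot'])
for d in (-.005,0,.006,.012,.018,.025): print(d,[np.round((w2px(f,p+M0@[.011,y,d])-[180,130])*2,0) for y in (-.017,.017)])
```

```text
t 13.0 tcp [ 0.6846 -0.0916  0.0272] rot [-3.14  -0.005 -2.935] w 0.0318 j6 -0.44
(0.6843, -0.0908, 0.02, 3.348) xyz [0.01, 0.08, 0.72] rot [-0.1, -0.3, -0.0]
-0.005 [array([196., 233.]), array([328., 233.])]
0 [array([198., 225.]), array([326., 225.])]
0.006 [array([200., 216.]), array([324., 216.])]
0.012 [array([202., 207.]), array([322., 207.])]
0.018 [array([204., 199.]), array([320., 199.])]
0.025 [array([207., 190.]), array([318., 190.])]
```

View pics/w6.png

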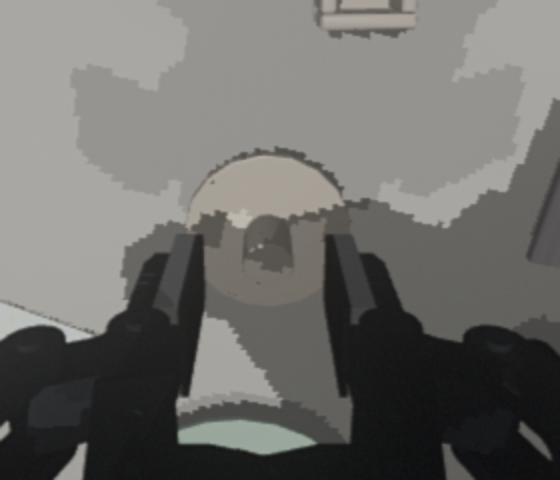

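The knob, at about (268, 245), now stands between the pads with no contact, so the jaws can go 7 mm lower before closing.

Emit:
jog_arm --steps '[{"xyz":[0,0,0.3],"delta_rot":[0,0,0],"fingers":3.2},{"xyz":[0,0,0.6],"delta_rot":[0,0,0],"fingers":3},{"xyz":[0,0,0.6],"delta_rot":[0,0,0],"fingers":2.2},{"xyz":[0,0,0.6],"delta_rot":[0,0,0],"fingers":1.4},{"xyz":[0,0,0.6],"delta_rot":[0,0,0],"fingers":0.6},{"xyz":[0,0,0.6],"delta_rot":[0,0,0],"fingers":0.6},{"xyz":[0,0,0.6],"delta_rot":[0,0,0],"fingers":0.6}]' --squeeze 30

```text
t: 13.88
tcp_pos: [0.6846, -0.0916, 0.0214]
tcp_rot: [-3.14, -0.005, -2.935]
ft_force: [0.7, -0.4, 0.9]
gripper_width: 0.0115
finger_force: 29.2
```

Emit:
jog_arm --steps '[{"xyz":[0,0,-3],"delta_rot":[0,0,0],"fingers":0.6},{"xyz":[0,0,-9],"delta_rot":[0,0,0],"fingers":0.6},{"xyz":[0,0,-15],"delta_rot":[0,0,0],"fingers":0.6},{"xyz":[0,0,-15],"delta_rot":[0,0,0],"fingers":0.6}]'

```text
t: 14.38
tcp_pos: [0.6884, -0.0918, 0.1772]
tcp_rot: [-3.136, 0.003, -2.935]
ft_force: [0.5, -0.5, -0.7]
gripper_width: 0.012
finger_force: 29.3
```

Run:
```python
from h import *
to((.525,.316,.17,3.348))
s=read_state()
z=s['tcp_pos'][2]-.0214
print(pose(['wrist'],'crucible_lid',s['tcp_pos'][:2],z=z))
```

```text
t 14.38 tcp [ 0.6884 -0.0918  0.1772] rot [-3.136e+00  3.000e-03 -2.935e+00] w 0.012 j6 -0.44
(0.525, 0.316, 0.17, 3.348) xyz [7.63, 43.27, 0.44] rot [-0.3, 0.2, 0.0]
crucible_lid wrist [ 0.6886 -0.0917  0.0339  0.6733 10.1704]
[[ 0.68861156 -0.09171598  0.03386555  0.67332058 10.17040848]]
```

Emit:
jog_arm --steps '[{"xyz":[1,6,-1],"delta_rot":[0,0,0],"fingers":0.6},{"xyz":[2,12,-2],"delta_rot":[0,0,0],"fingers":0.6},{"xyz":[3,18,-2],"delta_rot":[0,0,0],"fingers":0.6},{"xyz":[4,24,-2],"delta_rot":[0,0,0],"fingers":0.6},{"xyz":[5,30,-2],"delta_rot":[0,0,0],"fingers":0.6},{"xyz":[6,36,-2],"delta_rot":[0,0,0],"fingers":0.6},{"xyz":[7,41,-1],"delta_rot":[0,0,0],"fingers":0.6},{"xyz":[7.25,43.2,3],"delta_rot":[0,0,0],"fingers":0.6},{"xyz":[7.25,43.2,6],"delta_rot":[0,0,0],"fingers":0.6},{"xyz":[7.25,43.2,6],"delta_rot":[0,0,0],"fingers":0.6}]'

```text
t: 15.72
tcp_pos: [0.5225, 0.3157, 0.1072]
tcp_rot: [-3.138, -0.012, -2.935]
ft_force: [0.3, -0.7, 0.3]
gripper_width: 0.0116
finger_force: 29.3
```

Run:
```python
from h import *
f=viewer.grab_frame('wrist'); cv2.imwrite('pics/w7.png',f['color'])
f=viewer.grab_frame('wrist')
to((.525,.316,.0684,3.348))
s=read_state(); z=s['tcp_pos'][2]-.0214
pose(['wrist'],'crucible_lid',s['tcp_pos'][:2],z=z)
pose(['wrist','top','scene'],'tall_crucible',(.525,.316),z=.004)
```

```text
t 15.82 tcp [0.5252 0.3163 0.1107] rot [-3.14  -0.007 -2.936] w 0.0116 j6 0.22
(0.525, 0.316, 0.0684, 3.348) xyz [0.0, -0.01, 4.23] rot [-0.1, -0.4, -0.0]
crucible_lid wrist [ 0.5251  0.3162  0.0747  0.6727 10.3971]
tall_crucible wrist [0.5176 0.3167 0.1023 0.4037 5.8226]
tall_crucible top [0.5188 0.3048 0.2533 0.4991 1.5702]
tall_crucible scene [ 0.5241  0.3183 -0.056   0.9136  5.0012]
```

View pics/w7.png

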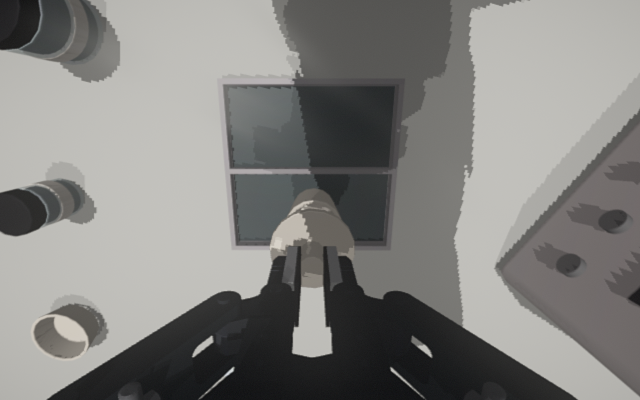

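The lid hangs level at about (312, 235), above the crucible at (315, 205), and everything lines up to 2 mm. I'll lower it onto the rim.

Emit:
jog_arm --steps '[{"xyz":[0,0,2],"delta_rot":[0,-0.4,0],"fingers":0.6},{"xyz":[0,0,3.4],"delta_rot":[0,-0.4,0],"fingers":0.6},{"xyz":[0,0,3.8],"delta_rot":[0,-0.4,0],"fingers":0.6},{"xyz":[0,0,4.05],"delta_rot":[0,-0.4,0],"fingers":0.6},{"xyz":[0,0,4.2],"delta_rot":[0,-0.4,0],"fingers":0.6},{"xyz":[0,0,4.25],"delta_rot":[0,-0.4,0],"fingers":0.6},{"xyz":[0,0,4.25],"delta_rot":[0,-0.4,0],"fingers":0.6}]'

```text
t: 17.1
tcp_pos: [0.5254, 0.3166, 0.0686]
tcp_rot: [-3.14, 0.002, -2.935]
ft_force: [1.2, 1.0, -0.5]
gripper_width: 0.0119
finger_force: 29.3
```

Emit:
jog_arm --steps '[{"xyz":[0,0,0.1],"delta_rot":[0,0,0],"fingers":0.6},{"xyz":[0,0,0.1],"delta_rot":[0,0,0],"fingers":0.6}]'

```text
t: 17.35
tcp_pos: [0.5258, 0.3168, 0.0683]
tcp_rot: [-3.14, 0.003, -2.935]
ft_force: [-1.4, 0.9, 6.6]
gripper_width: 0.0119
finger_force: 30.0
```

Contact at the expected seated height. I'll release and rise.

Emit:
jog_arm --steps '[{"xyz":[0,0,0],"delta_rot":[0,0,0],"fingers":1.5},{"xyz":[0,0,0],"delta_rot":[0,0,0],"fingers":2.5},{"xyz":[0,0,0],"delta_rot":[0,0,0],"fingers":3},{"xyz":[0,0,-1],"delta_rot":[0,0,0],"fingers":3},{"xyz":[0,0,-5],"delta_rot":[0,0,0],"fingers":4},{"xyz":[0,0,-10],"delta_rot":[0,0,0],"fingers":5.5},{"xyz":[0,0,-13],"delta_rot":[0,0,0],"fingers":6},{"xyz":[0,0,-13],"delta_rot":[0,0,0],"fingers":6}]'

```text
t: 18.35
tcp_pos: [0.5266, 0.3174, 0.2008]
tcp_rot: [-3.141, 0.007, -2.935]
ft_force: [0.2, -0.7, 0.2]
gripper_width: 0.0598
finger_force: 0.0
```

Run:
```python
from h import *
f=viewer.grab_frame('wrist'); cv2.imwrite('pics/w8.png',f['color'][60:360,150:500])
to((.5602,.1008,.17,3.348),(.5602,.1008,.13,3.348))
pose(['wrist'],'crucible_lid',(.525,.316),z=.047)
```

```text
t 18.4 tcp [0.5257 0.317  0.1988] rot [-3.14   0.004 -2.935] w 0.0601 j6 0.22
(0.5602, 0.1008, 0.17, 3.348) xyz [1.06, -21.86, 2.9] rot [-0.1, 0.2, -0.0]
(0.5602, 0.1008, 0.13, 3.348) xyz [1.08, -21.86, 6.9] rot [-0.1, 0.2, -0.0]
crucible_lid wrist [0.5258 0.3166 0.0626 0.9516 0.3953]
```

View pics/w8.png

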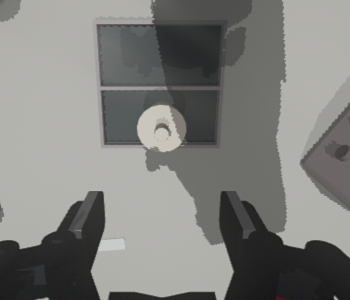

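The lid, at crop (161, 128), sits concentric on the crucible in the far bay; the fit at its seated height is 0.95. Next is the small jar.

Emit:
jog_arm --steps '[{"xyz":[0.3,-6,0],"delta_rot":[0,0.2,0],"fingers":6},{"xyz":[0.6,-12,1],"delta_rot":[0,0.2,0],"fingers":6},{"xyz":[0.9,-18,3],"delta_rot":[0,0.2,0],"fingers":6},{"xyz":[1.1,-21.8,6],"delta_rot":[0,0.2,0],"fingers":6},{"xyz":[1.1,-21.8,8],"delta_rot":[0,0.2,0],"fingers":6},{"xyz":[1.1,-21.8,8],"delta_rot":[0,0.2,0],"fingers":6}]'

```text
t: 19.25
tcp_pos: [0.5571, 0.1004, 0.1155]
tcp_rot: [-3.141, -0.007, -2.936]
ft_force: [0.1, 0.3, 0.2]
gripper_width: 0.0599
finger_force: 0.0
```

Run:
```python
from h import *
viewer.grab_frame('wrist')
pose(['wrist'],'small_jar',(.5602,.1008))
to((.5602,.1008,.03,3.348))
```

```text
small_jar wrist [ 0.56    0.1003 -0.1216  0.9048  9.1831]
t 19.4 tcp [0.5593 0.1015 0.1182] rot [-3.140e+00 -1.000e-03 -2.934e+00] w 0.0598 j6 -0.16
(0.5602, 0.1008, 0.03, 3.348) xyz [-0.09, -0.07, 8.82] rot [-0.1, -0.1, 0.0]
```

Emit:
jog_arm --steps '[{"xyz":[-0.1,0,4],"delta_rot":[0,0,0],"fingers":6},{"xyz":[-0.1,0,7.5],"delta_rot":[0,0,0],"fingers":6},{"xyz":[-0.1,0,8.8],"delta_rot":[0,0,0],"fingers":6},{"xyz":[-0.1,0,8.8],"delta_rot":[0,0,0],"fingers":5},{"xyz":[-0.1,0,8.8],"delta_rot":[0,0,0],"fingers":4},{"xyz":[-0.1,0,8.8],"delta_rot":[0,0,0],"fingers":2.5},{"xyz":[-0.1,0,8.8],"delta_rot":[0,0,0],"fingers":2.5},{"xyz":[-0.1,0,8.8],"delta_rot":[0,0,0],"fingers":2.5}]' --squeeze 40

```text
t: 20.4
tcp_pos: [0.5612, 0.1011, 0.0314]
tcp_rot: [-3.14, 0.001, -2.935]
ft_force: [-0.6, 0.7, 7.0]
gripper_width: 0.0327
finger_force: 39.4
```

Run:
```python
from h import *
to((.4574,.3014,.13,3.348),(.4574,.3014,.034,3.348))
```

```text
t 20.4 tcp [0.5612 0.1011 0.0314] rot [-3.140e+00  1.000e-03 -2.935e+00] w 0.0327 j6 -0.16
(0.4574, 0.3014, 0.13, 3.348) xyz [6.05, 21.71, -9.91] rot [-0.1, 0.1, -0.0]
(0.4574, 0.3014, 0.034, 3.348) xyz [6.06, 21.73, -0.31] rot [-0.1, 0.1, -0.0]
```

Emit:
jog_arm --steps '[{"xyz":[0,0,-3],"delta_rot":[0,0,0],"fingers":2.5},{"xyz":[0.5,1,-9],"delta_rot":[0,0,0],"fingers":2.5},{"xyz":[2,6,-12],"delta_rot":[0,0,0],"fingers":2.5},{"xyz":[4,12,-12],"delta_rot":[0,0,0],"fingers":2.5},{"xyz":[5.5,18,-12],"delta_rot":[0,0,0],"fingers":2.5},{"xyz":[6.1,21.7,-10],"delta_rot":[0,0,0],"fingers":2.5},{"xyz":[6.1,21.7,-6],"delta_rot":[0,0,0],"fingers":2.5},{"xyz":[6.1,21.7,-5],"delta_rot":[0,0,0],"fingers":2.5},{"xyz":[6.1,21.7,-5],"delta_rot":[0,0,0],"fingers":2.5}]'

```text
t: 21.52
tcp_pos: [0.456, 0.3006, 0.0798]
tcp_rot: [-3.14, -0.002, -2.936]
ft_force: [-0.5, -0.8, -0.6]
gripper_width: 0.0322
finger_force: 40.2
```

Run:
```python
from h import *
f=viewer.grab_frame('wrist'); cv2.imwrite('pics/w9.png',f['color'])
to((.4574,.3014,.0354,3.348))
s=read_state()
pose(['wrist'],'small_jar',s['tcp_pos'][:2],z=s['tcp_pos'][2]-.0314)
```

```text
t 21.57 tcp [0.4566 0.3008 0.0805] rot [-3.140e+00 -1.000e-03 -2.936e+00] w 0.0327 j6 0.24
(0.4574, 0.3014, 0.0354, 3.348) xyz [-0.09, 0.05, 4.51] rot [-0.1, -0.0, -0.0]
small_jar wrist [ 4.54400e-01  3.00100e-01 -1.14000e-02  9.31300e-01  1.78921e+01]
```

View pics/w9.png

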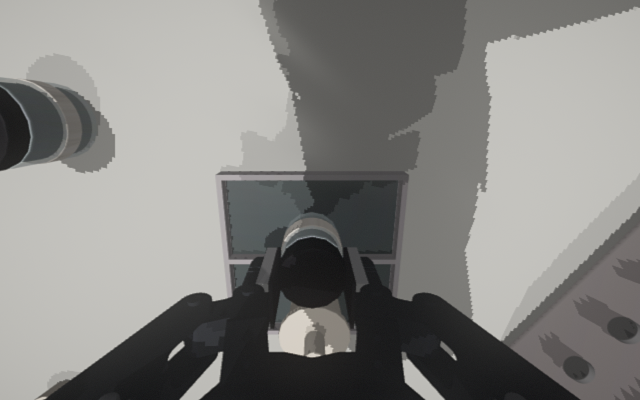

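The small jar hangs upright at about (313, 260) over the near bay, with the lidded crucible at (315, 335) behind it in the other. I'll lower it.

Emit:
jog_arm --steps '[{"xyz":[-0.1,0,2.5],"delta_rot":[0,0,0],"fingers":2.5},{"xyz":[-0.1,0,3.9],"delta_rot":[0,0,0],"fingers":2.5},{"xyz":[-0.1,0,4.2],"delta_rot":[0,0,0],"fingers":2.5},{"xyz":[-0.1,0,4.4],"delta_rot":[0,0,0],"fingers":2.5},{"xyz":[-0.1,0,4.5],"delta_rot":[0,0,0],"fingers":2.5},{"xyz":[-0.1,0,4.5],"delta_rot":[0,0,0],"fingers":2.5}]'

```text
t: 22.42
tcp_pos: [0.4573, 0.3013, 0.0354]
tcp_rot: [-3.14, -0.0, -2.935]
ft_force: [-0.7, -1.8, 4.3]
gripper_width: 0.0322
finger_force: 40.8
```

Emit:
jog_arm --steps '[{"xyz":[0,0,0],"delta_rot":[0,0,0],"fingers":3.6},{"xyz":[0,0,0],"delta_rot":[0,0,0],"fingers":4.5},{"xyz":[0,0,0],"delta_rot":[0,0,0],"fingers":5.2},{"xyz":[0,0,-1],"delta_rot":[0,0,0],"fingers":5.2},{"xyz":[0,0,-5],"delta_rot":[0,0,0],"fingers":5},{"xyz":[0,0,-10],"delta_rot":[0,0,0],"fingers":5},{"xyz":[0,0,-16],"delta_rot":[0,0,0],"fingers":5},{"xyz":[0,0,-16],"delta_rot":[0,0,0],"fingers":5}]'

```text
t: 23.42
tcp_pos: [0.4596, 0.3028, 0.1999]
tcp_rot: [3.141, 0.007, -2.935]
ft_force: [-0.1, -0.2, -0.6]
gripper_width: 0.05
finger_force: 0.0
```

Run:
```python
from h import *
viewer.grab_frame('wrist')
pose(['wrist'],'small_jar',(.4574,.3014),z=.004)
pose(['wrist'],'crucible_lid',(.525,.316),z=.047)
to((.5774,-.0886,.13,3.348))
```

```text
small_jar wrist [0.4557 0.3002 0.0466 0.9012 4.1558]
crucible_lid wrist [0.5253 0.3162 0.0778 0.9564 0.9807]
t 23.68 tcp [0.4562 0.3011 0.1934] rot [-3.139 -0.004 -2.935] w 0.0501 j6 0.24
(0.5774, -0.0886, 0.13, 3.348) xyz [-3.9, -40.61, 6.42] rot [-0.1, -0.2, -0.0]
```

Emit:
jog_arm --steps '[{"xyz":[-0.6,-6,0],"delta_rot":[0,0,0],"fingers":5},{"xyz":[-1.2,-12,0],"delta_rot":[0,0,0],"fingers":5},{"xyz":[-1.8,-18,0],"delta_rot":[0,0,0],"fingers":5},{"xyz":[-2.4,-24,0],"delta_rot":[0,0,0],"fingers":5},{"xyz":[-3,-30,0],"delta_rot":[0,0,0],"fingers":5},{"xyz":[-3.5,-35.5,1],"delta_rot":[0,0,0],"fingers":5},{"xyz":[-3.9,-39.5,4],"delta_rot":[0,0,0],"fingers":5},{"xyz":[-3.9,-40.6,8],"delta_rot":[0,0,0],"fingers":5},{"xyz":[-3.9,-40.6,8],"delta_rot":[0,0,0],"fingers":5},{"xyz":[-3.9,-40.6,8],"delta_rot":[0,0,0],"fingers":5}]'

```text
t: 24.92
tcp_pos: [0.5782, -0.0875, 0.1158]
tcp_rot: [-3.14, -0.002, -2.935]
ft_force: [0.8, 1.0, -0.6]
gripper_width: 0.0501
finger_force: 0.0
```

Run:
```python
from h import *
viewer.grab_frame('wrist')
o=pose(['wrist'],'boat',(.5774,-.0886),.21)
to((o[0,0],o[0,1],.017,np.pi+o[0,2]))
```

```text
boat wrist [ 0.5772 -0.0882  0.2246  0.9662  1.1927]
t 25.07 tcp [ 0.5791 -0.0875  0.1167] rot [-3.139  0.    -2.934] w 0.0496 j6 -0.48
(np.float64(0.5771810221949925), np.float64(-0.08822284631027527), 0.017, np.float64(3.366199546238504)) xyz [0.21, -0.0, 9.97] rot [-0.2, 0.0, -1.0]
```

Emit:
jog_arm --steps '[{"xyz":[0.2,0,4],"delta_rot":[0,0,-1],"fingers":5},{"xyz":[0.2,0,8],"delta_rot":[0,0,-1],"fingers":5},{"xyz":[0.2,0,9.5],"delta_rot":[0,0,-1],"fingers":5},{"xyz":[0.2,0,10.1],"delta_rot":[0,0,-1],"fingers":5},{"xyz":[0.2,0,10.1],"delta_rot":[0,0,-1],"fingers":4},{"xyz":[0.2,0,10.1],"delta_rot":[0,0,-1],"fingers":3},{"xyz":[0.2,0,10.1],"delta_rot":[0,0,-1],"fingers":1.5},{"xyz":[0.2,0,10.1],"delta_rot":[0,0,-1],"fingers":1.5},{"xyz":[0.2,0,10.1],"delta_rot":[0,0,-1],"fingers":1.5}]' --squeeze 30

```text
t: 26.2
tcp_pos: [0.5771, -0.089, 0.0154]
tcp_rot: [-3.139, 0.0, -2.918]
ft_force: [-0.7, 0.2, 5.8]
gripper_width: 0.0227
finger_force: 29.3
```

Run:
```python
from h import *
a=np.pi-.148
to((.4584,-.3071,.10,a),(.4584,-.3071,.02,a))
```

```text
t 26.2 tcp [ 0.5771 -0.089   0.0154] rot [-3.139  0.    -2.918] w 0.0227 j6 -0.5
(0.4584, -0.3071, 0.1, 2.993592653589793) xyz [16.41, -18.66, -8.41] rot [-0.1, 0.0, 21.3]
(0.4584, -0.3071, 0.02, 2.993592653589793) xyz [16.41, -18.64, -0.41] rot [-0.1, 0.0, 21.3]
```

Emit:
jog_arm --steps '[{"xyz":[0,0,-4],"delta_rot":[0,0,0],"fingers":1.5},{"xyz":[2,-2,-9],"delta_rot":[0,0,4],"fingers":1.5},{"xyz":[6,-6,-10],"delta_rot":[0,0,9],"fingers":1.5},{"xyz":[10,-10,-10],"delta_rot":[0,0,15],"fingers":1.5},{"xyz":[13.5,-15,-10],"delta_rot":[0,0,20],"fingers":1.5},{"xyz":[16.4,-18.6,-8],"delta_rot":[0,0,21.3],"fingers":1.5},{"xyz":[16.4,-18.6,-5],"delta_rot":[0,0,21.3],"fingers":1.5},{"xyz":[16.4,-18.6,-5],"delta_rot":[0,0,21.3],"fingers":1.5},{"xyz":[16.4,-18.6,-5],"delta_rot":[0,0,21.3],"fingers":1.5}]'

```text
t: 27.32
tcp_pos: [0.4583, -0.3063, 0.0659]
tcp_rot: [-3.139, -0.0, 2.994]
ft_force: [-0.5, 0.7, 0.0]
gripper_width: 0.0227
finger_force: 29.9
```

Run:
```python
from h import *
f=viewer.grab_frame('wrist'); cv2.imwrite('pics/w10.png',f['color'])
to((.4584,-.3071,.0194,np.pi-.148))
s=read_state()
pose(['wrist'],'boat',s['tcp_pos'][:2],-.148,z=s['tcp_pos'][2]-.0154)
pose(['wrist'],'long_tray',(.498,-.313),-.148)
```

```text
t 27.38 tcp [ 0.4586 -0.3064  0.0661] rot [-3.138  0.     2.995] w 0.0226 j6 -0.57
(0.4584, -0.3071, 0.0194, 2.993592653589793) xyz [0.01, -0.06, 4.67] rot [-0.2, 0.0, 0.1]
boat wrist [ 0.4587 -0.3064 -0.1496  0.9616  2.3363]
long_tray wrist [ 0.4982 -0.313  -0.1498  0.4839 73.7182]
```

View pics/w10.png

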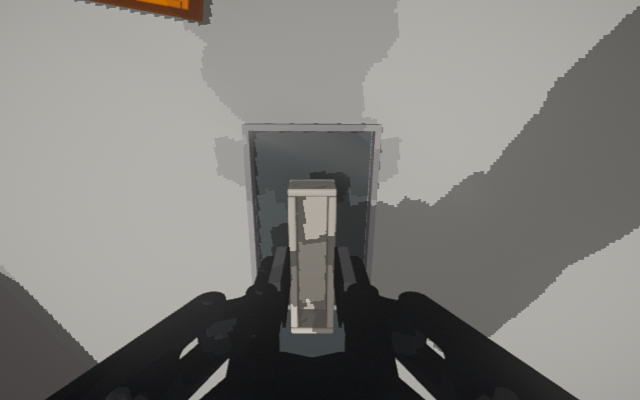

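The boat is held level and lined up with the long bay at about (312, 258), with both fingers inside the bay's width. I'll lower it.

Emit:
jog_arm --steps '[{"xyz":[0,-0.05,2.5],"delta_rot":[-0.2,0,0],"fingers":1.5},{"xyz":[0,-0.05,4],"delta_rot":[-0.2,0,0],"fingers":1.5},{"xyz":[0,-0.05,4.4],"delta_rot":[-0.2,0,0],"fingers":1.5},{"xyz":[0,-0.05,4.6],"delta_rot":[-0.2,0,0],"fingers":1.5},{"xyz":[0,-0.05,4.7],"delta_rot":[-0.2,0,0],"fingers":1.5},{"xyz":[0,-0.05,4.7],"delta_rot":[-0.2,0,0],"fingers":1.5}]'

```text
t: 28.32
tcp_pos: [0.4573, -0.3066, 0.0193]
tcp_rot: [3.14, -0.001, 2.994]
ft_force: [-5.1, 5.0, 15.5]
gripper_width: 0.023
finger_force: 31.6
```

Emit:
jog_arm --steps '[{"xyz":[0,0,-0.1],"delta_rot":[0,0,0],"fingers":2.6},{"xyz":[0,0,-0.1],"delta_rot":[0,0,0],"fingers":3.3},{"xyz":[0,0,-0.1],"delta_rot":[0,0,0],"fingers":4},{"xyz":[0,0,-1],"delta_rot":[0,0,0],"fingers":4},{"xyz":[0,0,-5],"delta_rot":[0,0,0],"fingers":5},{"xyz":[0,0,-11],"delta_rot":[0,0,0],"fingers":7.5},{"xyz":[0,0,-17],"delta_rot":[0,0,0],"fingers":7.5},{"xyz":[0,0,-17],"delta_rot":[0,0,0],"fingers":7.5}]'

```text
t: 29.32
tcp_pos: [0.4599, -0.3092, 0.1932]
tcp_rot: [-3.138, 0.007, 2.994]
ft_force: [0.3, -0.1, -0.5]
gripper_width: 0.075
finger_force: 0.0
```

Run:
```python
from h import *
viewer.grab_frame('wrist')
pose(['wrist'],'boat',(.4584,-.3071),-.148,z=.004)
to((.4236,.1077,.19,np.pi-.148),(.4236,.1077,.14,np.pi-.148))
```

```text
boat wrist [ 0.457  -0.307  -0.1536  0.9387  2.3431]
t 29.48 tcp [ 0.4573 -0.3069  0.1874] rot [ 3.140e+00 -2.000e-03  2.994e+00] w 0.075 j6 -0.58
(0.4236, 0.1077, 0.19, 2.993592653589793) xyz [9.44, 40.51, -0.17] rot [0.1, -0.1, 0.0]
(0.4236, 0.1077, 0.14, 2.993592653589793) xyz [9.43, 40.5, 4.83] rot [0.1, -0.1, 0.0]
```

Emit:
jog_arm --steps '[{"xyz":[1.4,6,-1],"delta_rot":[0,0,0],"fingers":7.5},{"xyz":[2.8,12,-1],"delta_rot":[0,0,0],"fingers":7.5},{"xyz":[4.2,18,-1],"delta_rot":[0,0,0],"fingers":7.5},{"xyz":[5.6,24,-1],"delta_rot":[0,0,0],"fingers":7.5},{"xyz":[7,30,-1],"delta_rot":[0,0,0],"fingers":7.5},{"xyz":[8.4,36,0],"delta_rot":[0,0,0],"fingers":7.5},{"xyz":[9.4,40.4,3],"delta_rot":[0,0,0],"fingers":7.5},{"xyz":[9.4,40.4,5],"delta_rot":[0,0,0],"fingers":7.5},{"xyz":[9.4,40.4,5],"delta_rot":[0,0,0],"fingers":7.5},{"xyz":[9.4,40.4,5],"delta_rot":[0,0,0],"fingers":7.5}]'

```text
t: 30.72
tcp_pos: [0.4241, 0.1059, 0.1384]
tcp_rot: [3.141, -0.002, 2.993]
ft_force: [0.2, -0.3, -0.4]
gripper_width: 0.0751
finger_force: 0.0
```

Run:
```python
from h import *
viewer.grab_frame('wrist')
o=pose(['wrist'],'large_jar',(.4236,.1077))
to((.4236,.1077,.038,np.pi-.148),(o[0,0],o[0,1],.038,np.pi-.148))
```

```text
large_jar wrist [ 0.423   0.1076  0.0787  0.9399 12.7832]
t 30.88 tcp [0.4247 0.1058 0.139 ] rot [ 3.14  -0.     2.993] w 0.075 j6 0.22
(0.4236, 0.1077, 0.038, 2.993592653589793) xyz [0.14, 0.16, 10.1] rot [0.1, -0.0, -0.1]
(np.float64(0.42299105299961426), np.float64(0.10758442201967595), 0.038, 2.993592653589793) xyz [0.2, 0.14, 10.1] rot [0.1, -0.0, -0.1]
```

Emit:
jog_arm --steps '[{"xyz":[0.15,0.15,2],"delta_rot":[0,0,0],"fingers":7.5},{"xyz":[0.15,0.15,6],"delta_rot":[0,0,0],"fingers":7.5},{"xyz":[0.15,0.15,9.2],"delta_rot":[0,0,0],"fingers":7.5},{"xyz":[0.15,0.15,10.1],"delta_rot":[0,0,0],"fingers":7.5},{"xyz":[0.15,0.15,10.1],"delta_rot":[0,0,0],"fingers":6.3},{"xyz":[0.15,0.15,10.1],"delta_rot":[0,0,0],"fingers":5.5},{"xyz":[0.15,0.15,10.1],"delta_rot":[0,0,0],"fingers":4},{"xyz":[0.15,0.15,10.1],"delta_rot":[0,0,0],"fingers":4},{"xyz":[0.15,0.15,10.1],"delta_rot":[0,0,0],"fingers":4}]' --squeeze 50

```text
t: 32.0
tcp_pos: [0.424, 0.1081, 0.0388]
tcp_rot: [3.14, 0.001, 2.994]
ft_force: [-0.9, -2.0, 7.1]
gripper_width: 0.0505
finger_force: 50.5
```

Run:
```python
from h import *
a=np.pi-.148
to((.5653,-.323,.10,a),(.5653,-.323,.042,a))
```

```text
t 32.0 tcp [0.424  0.1081 0.0388] rot [3.140e+00 1.000e-03 2.994e+00] w 0.0505 j6 0.23
(0.5653, -0.323, 0.1, 2.993592653589793) xyz [-20.35, -40.55, -6.15] rot [0.1, 0.1, 0.0]
(0.5653, -0.323, 0.042, 2.993592653589793) xyz [-20.34, -40.56, -0.35] rot [0.1, 0.1, 0.0]
```

Emit:
jog_arm --steps '[{"xyz":[0,0,-4],"delta_rot":[0,0,0],"fingers":4},{"xyz":[-2,-4,-9],"delta_rot":[0,0,0],"fingers":4},{"xyz":[-4.5,-9,-10],"delta_rot":[0,0,0],"fingers":4},{"xyz":[-7,-14,-10],"delta_rot":[0,0,0],"fingers":4},{"xyz":[-9.5,-19,-10],"delta_rot":[0,0,0],"fingers":4},{"xyz":[-12,-24,-10],"delta_rot":[0,0,0],"fingers":4},{"xyz":[-14.5,-29,-10],"delta_rot":[0,0,0],"fingers":4},{"xyz":[-17,-34,-10],"delta_rot":[0,0,0],"fingers":4},{"xyz":[-19.4,-38.6,-9],"delta_rot":[0,0,0],"fingers":4},{"xyz":[-20.3,-40.5,-6],"delta_rot":[0,0,0],"fingers":4}]'

```text
t: 33.25
tcp_pos: [0.5658, -0.3264, 0.0984]
tcp_rot: [-3.14, 0.004, 2.992]
ft_force: [-0.2, 0.5, -0.8]
gripper_width: 0.0503
finger_force: 53.3
```

Emit:
jog_arm --steps '[{"xyz":[0,0,0],"delta_rot":[0,0,0],"fingers":4},{"xyz":[0,0,0],"delta_rot":[0,0,0],"fingers":4}]'

```text
t: 33.5
tcp_pos: [0.564, -0.3218, 0.0976]
tcp_rot: [3.14, -0.001, 2.994]
ft_force: [0.7, 0.2, -0.6]
gripper_width: 0.0505
finger_force: 53.2
```

Run:
```python
from h import *
f=viewer.grab_frame('wrist'); cv2.imwrite('pics/w11.png',f['color'])
to((.5653,-.323,.0428,np.pi-.148))
s=read_state()
pose(['wrist'],'large_jar',s['tcp_pos'][:2],z=s['tcp_pos'][2]-.0388)
```

```text
t 33.55 tcp [ 0.5643 -0.3218  0.0981] rot [3.141 0.    2.994] w 0.0508 j6 -0.48
(0.5653, -0.323, 0.0428, 2.993592653589793) xyz [-0.12, -0.11, 5.53] rot [0.1, 0.0, 0.0]
large_jar wrist [ 5.63200e-01 -3.21700e-01  8.30000e-03  9.51100e-01  3.16548e+01]
```

View pics/w11.png

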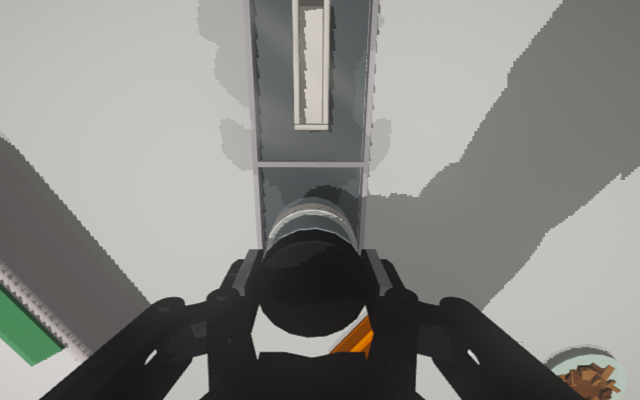

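The large jar hangs upright at about (310, 280), over the short bay, and the boat lies lengthwise in the long bay at (311, 65). I'll lower the jar.

Emit:
jog_arm --steps '[{"xyz":[-0.15,-0.1,2.5],"delta_rot":[0,0,0],"fingers":4},{"xyz":[-0.15,-0.1,4.8],"delta_rot":[0,0,0],"fingers":4},{"xyz":[-0.15,-0.1,5.2],"delta_rot":[0,0,0],"fingers":4},{"xyz":[-0.15,-0.1,5.4],"delta_rot":[0,0,0],"fingers":4},{"xyz":[-0.15,-0.1,5.5],"delta_rot":[0,0,0],"fingers":4},{"xyz":[-0.15,-0.1,5.5],"delta_rot":[0,0,0],"fingers":4}]'

```text
t: 34.4
tcp_pos: [0.5659, -0.3239, 0.0429]
tcp_rot: [3.141, 0.001, 2.994]
ft_force: [-0.8, 0.9, 5.1]
gripper_width: 0.0508
finger_force: 53.6
```

Emit:
jog_arm --steps '[{"xyz":[0,0,0],"delta_rot":[0,0,0],"fingers":5.4},{"xyz":[0,0,0],"delta_rot":[0,0,0],"fingers":6.2},{"xyz":[0,0,0],"delta_rot":[0,0,0],"fingers":7},{"xyz":[0,0,-1],"delta_rot":[0,0,0],"fingers":7},{"xyz":[0,0,-6],"delta_rot":[0,0,0],"fingers":7},{"xyz":[0,0,-12],"delta_rot":[0,0,0],"fingers":7},{"xyz":[4,3,-17],"delta_rot":[0,0,0],"fingers":7},{"xyz":[9,6,-17],"delta_rot":[0,0,0],"fingers":7},{"xyz":[14,9,-17],"delta_rot":[0,0,0],"fingers":7},{"xyz":[18,12,-17],"delta_rot":[0,0,0],"fingers":7}]'

```text
t: 35.65
tcp_pos: [0.4033, -0.1773, 0.2128]
tcp_rot: [3.141, -0.0, 2.993]
ft_force: [0.1, 0.1, -0.0]
gripper_width: 0.0698
finger_force: 0.0
```

Emit:
jog_arm --steps '[{"xyz":[0,0,0],"delta_rot":[0,0,0],"fingers":7},{"xyz":[0,0,0],"delta_rot":[0,0,0],"fingers":7},{"xyz":[0,0,0],"delta_rot":[0,0,0],"fingers":7}]'

```text
t: 36.02
tcp_pos: [0.4059, -0.1794, 0.2122]
tcp_rot: [3.141, -0.0, 2.993]
ft_force: [-0.3, 0.0, 0.2]
gripper_width: 0.0698
finger_force: 0.0
```

Run:
```python
from h import *
f=viewer.grab_frame('scene'); cv2.imwrite('pics/s12.png',f['color']); g=viewer.grab_frame('top')
for q,x,y,a,z in [('large_jar',.5653,-.323,0,.004),('boat',.457,-.307,-.15,.004),('small_jar',.457,.301,0,.004),('crucible_lid',.525,.316,0,.047),('short_crucible',.695,.108,0,0)]:
    pose(['scene','top'],q,(x,y),a,z=z)
print(read_state()['t'])
```

```text
large_jar scene [ 0.566  -0.3231  0.0745  0.9574  3.6054]
large_jar top [ 0.5656 -0.3247  0.054   0.8345  5.2096]
boat scene [ 0.4583 -0.3061 -0.1581  0.9513  1.0211]
boat top [ 0.5246 -0.2843 -0.0934  0.55   36.5122]
small_jar scene [ 0.4555  0.3031 -0.0377  0.8934  4.9252]
small_jar top [4.573e-01 2.987e-01 1.000e-03 8.996e-01 1.893e+00]
crucible_lid scene [0.5246 0.3183 0.0295 0.8779 0.4647]
crucible_lid top [ 0.5237  0.316  -0.0381  0.9343  0.9483]
short_crucible scene [0.6945 0.1096 0.127  0.9325 2.1441]
short_crucible top [0.6933 0.1073 0.0078 0.911  0.6447]
37.125
```

View pics/s12.png

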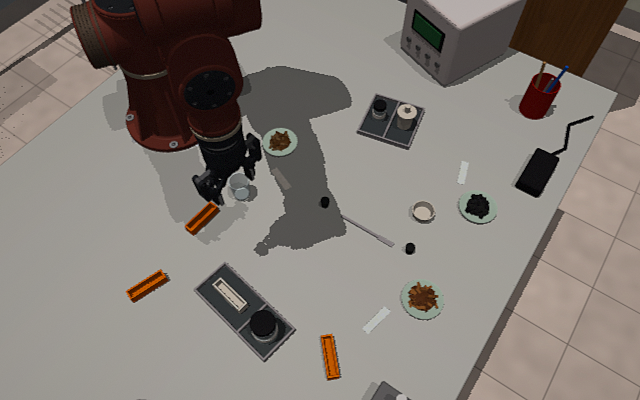

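The picture shows the small jar (380, 106) and the lidded crucible (406, 118) in the square tray's two bays. The boat (229, 293) and large jar (263, 324) are in the long tray, the short crucible (424, 212) and the orange boats have not moved, and the arm is clear at z = 0.21.

```bash
python3 -c "
from rig import manip
print(manip.finish_job())"
```

```text
the job is handed in; nothing more can be done
None
```

Both kits are made up and the job was handed in after about 37 s on the robot's clock: lidded tall crucible and small jar in the square tray, boat and large jar in the long tray, short crucible untouched.

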